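# Put the hole saws away in their storage rack

### The arm

A 6-joint arm with a two-finger parallel gripper is mounted at the origin on the work surface. World frame = base frame: x ahead of the robot, y to its left, z up, the work surface at z = 0. Lengths are in m, angles in degrees, forces in N, time in s.
With the tool pointing down it reaches from about 0.35 to 0.875 m from the base axis. Payload 4.2 kg.
Tool frame: the origin (TCP) lies on the centre line of the jaws, within the pads' length; the fingertips stand 19 mm ahead of it and the grasp point (between the pads) is the TCP; z points along the fingers, y is the line along which they close (so a half turn about z gives the same grasp; the last joint's range is limited). The gripper opens to 87 mm and grips with 3 to 60 N. Pads are 19 mm wide; open, the fingers measure 117 mm over their backs; the gripper's body (75 mm by 190 mm) begins 51 mm behind the grasp point.
Start: joints at [-55.428, 22.042, 0.453, 0, -68.411, -14.817], TCP at [0.211, -0.588, 0.242] pointing down, gripper open.
Joint ranges: [-179.83, 179.83], [-69.29, 118.12], [-61.27, 80.66], [-181.25, 117.63], [-171.15, -9.14], [-177.46, 177.46]. Speed limits (degrees/s): [159.86, 159.86, 180, 180, 180, 180].

### API

Orientations are given as a 3x3 rotation matrix whose columns are the frame's x, y, z axes.
In Python, from station import sense, capture, finish_job, search_frame, masks_of gives the robot as it stands.
- The arm moves only by the tool drive_tool, never from a script. Its argument "rows" is a list of rows, each a list of 7 numbers: the opening in per cent of the stroke, from 0 (shut) to 100 (fully open), then the shift along the world's x, y, z in mm, then the turn, a rotation vector about the world's x, y, z in rad. In form: [[fingers, dx, dy, dz, wx, wy, wz], ...]. A call has 1 to 5 rows; each row shifts and turns the commanded pose from where the row before left it; what a row does not reach is not made up. A row lasts 1/12 s, in which the tool goes at most 41.7 mm and 7.16 degrees, less where a joint would pass 70% of its speed; a pose out of reach is approached as far as the arm can. A call is refused whole if a number of a shift passes 41.7 or a number of a turn 0.125, either way. A call with a gripper value outside its range is refused whole. The fingers move at their own pace and stop on an object; the grip force is fixed at half the most. Time passes only in rows, so rows that do not move let the fingers close. It gives the time, the measured TCP pose, the force, the opening and the grip force at its end, in the units of the state.
- sense(): the state, without advancing time (a new reading comes with each control period).
- capture(name): name is "scene" or "top" or "wrist"; returns a dict with "frame" (480x640x3 uint8, red, green, blue), "z_map" (480x640 float32, m along the optical axis (not along the pixel's ray), 0 where there is no reading), "fx", "fy", "cx", "cy" (pixels), "R" (3x3) and "t" (3): a world point X has camera coordinates R X + t; the wrist camera has in their place "T_tool_cam" (4x4, takes a point from camera to tool coordinates, whose origin is the TCP and whose axes are the flange's). Camera axes: x right, y down, z forward; pixel columns grow to the right and rows downward; lengths in m; the calibration is good to about 2 mm. A picture is of the moment at which its call begins: read the wrist's pose just before it.
- finish_job(): hands the job in; it is judged then, once.
Trained networks look in a picture, given as the dict that the camera call returned (one of the last four; its "shot" number tells which), for a name from the list of things; names that differ only in an ending like _2 or _b are one class to them, and where a whole thing is asked for, a point or a joint stands for the part that bears it (a point fixed in the world has none). Each returns a list of dicts, best first, with "p" (0 to 1); they miss things now and then, are a little off and sometimes report something else, mostly with a low value. They report only what shows in the picture. A call takes as long as a camera call. They do not tell look-alikes from the thing itself.
- search_frame(label, picture): "xy" ([column, row] in pixels, amid what is visible of it).
- masks_of(label, picture): "region" (480x640 bool, what is visible of it) and "xy" ([column, row] in pixels, amid what is visible of it).
The state is a dict: "time_s": time; "joints": joint angles; "joint_velocities": joint speeds; "effort": joint torques, N m; "tcp_pos": TCP position; "ee_rot": TCP orientation; "wrist_force": force on the tool from outside, world axes, zero at the start; "moment": the same for the moment, N m; "gripper_width": opening from 0.0 (shut) to 1.0 (fully open); "gripper_force": force on a finger pad.
Only numpy, scipy, OpenCV 4.12 (cv2) and the standard library are available. Lean on these libraries where they do the work, as an engineer would, in place of code of your own. Each camera call takes 0.05 s, during which the arm holds its last target. There are 200 camera calls.

### The job

The drilling is done: move the four hole saws from the plywood tray into the storage rack, each into the pocket made for its size (smallest saw in the smallest pocket, and so on). Put them away one at a time in order of size, the largest first and the smallest last, and set each down upright on the floor of its pocket rather than dropping it. Do not tip any saw over, and leave the pencil and the wooden offcut on the bench where they lie.

Things in the scene. Friction and masses are not known exactly. Their poses are not given: they have to be found in the camera images.
- saw_a_shank (a point): Smallest hole saw: dark steel cup 20 mm wide, 34 mm tall, standing teeth down; a shank 11 mm thick rises from it to 100 mm above the teeth (brass collar at its foot up to 43 mm). Point: mid-shank on the axis, 72 mm above the teeth; grip here. z up. Loose, 40 to 220 g. Stands in some bay of the plywood tray (floor 5 mm, walls 28 mm high, bays 80 mm apart).
- saw_b_shank (a point): Second smallest hole saw: dark steel cup 31 mm wide, 34 mm tall, standing teeth down; a shank 11 mm thick rises from it to 100 mm above the teeth (brass collar at its foot up to 43 mm). Point: mid-shank on the axis, 72 mm above the teeth; grip here. z up. Loose, 40 to 220 g. Stands in some bay of the plywood tray (floor 5 mm, walls 28 mm high, bays 80 mm apart).
- saw_c_shank (a point): Second largest hole saw: dark steel cup 42 mm wide, 34 mm tall, standing teeth down; a shank 11 mm thick rises from it to 100 mm above the teeth (brass collar at its foot up to 43 mm). Point: mid-shank on the axis, 72 mm above the teeth; grip here. z up. Loose, 40 to 220 g. Stands in some bay of the plywood tray (floor 5 mm, walls 28 mm high, bays 80 mm apart).
- saw_d_shank (a point): Largest hole saw: dark steel cup 53 mm wide, 34 mm tall, standing teeth down; a shank 11 mm thick rises from it to 100 mm above the teeth (brass collar at its foot up to 43 mm). Point: mid-shank on the axis, 72 mm above the teeth; grip here. z up. Loose, 40 to 220 g. Stands in some bay of the plywood tray (floor 5 mm, walls 28 mm high, bays 80 mm apart).
- well_a: Fixed wooden block 78 x 78 x 34 mm with one round pocket 30 mm wide, 24 mm deep, 3 mm chamfer: for the smallest saw (20 mm). Four such blocks in a row, 80 mm apart, in varying order, on a dark board; nearer than the tray or beyond it. Origin: centre of the underside, 12 mm above the bench; pocket floor 10 mm, mouth 34 mm above it. x across the row, y along, z up.
- well_b: Fixed wooden block 78 x 78 x 34 mm with one round pocket 41 mm wide, 24 mm deep, 3 mm chamfer: for the second smallest saw (31 mm). Four such blocks in a row, 80 mm apart, in varying order, on a dark board; nearer than the tray or beyond it. Origin: centre of the underside, 12 mm above the bench; pocket floor 10 mm, mouth 34 mm above it. x across the row, y along, z up.
- well_c: Fixed wooden block 78 x 78 x 34 mm with one round pocket 52 mm wide, 24 mm deep, 3 mm chamfer: for the second largest saw (42 mm). Four such blocks in a row, 80 mm apart, in varying order, on a dark board; nearer than the tray or beyond it. Origin: centre of the underside, 12 mm above the bench; pocket floor 10 mm, mouth 34 mm above it. x across the row, y along, z up.
- well_d: Fixed wooden block 78 x 78 x 34 mm with one round pocket 63 mm wide, 24 mm deep, 3 mm chamfer: for the largest saw (53 mm). Four such blocks in a row, 80 mm apart, in varying order, on a dark board; nearer than the tray or beyond it. Origin: centre of the underside, 12 mm above the bench; pocket floor 10 mm, mouth 34 mm above it. x across the row, y along, z up.
- pencil: Flat carpenter's pencil, 12 x 164 x 8 mm, loose, lying on the bench between tray and rack, along y. Origin: its underside, about mid-length. To be left alone.
- offcut: Small wooden offcut, 22 x 60 x 20 mm (x, y, z), loose, lying on the bench between tray and rack. Origin: centre of its underside. To be left alone.
There are look-alikes about, which are no part of the job. What is shaped like the part that bears saw_d_shank but blue or pink is not meant.

How it is judged:
By the outcome, as a careful person would: the job done as asked, in the order asked, and still so for the second after the job is handed in, with the robot touching nothing.
It also fails if it takes over 106 s, if anything falls off the work surface, if the arm or the gripper's body presses on something with over 40 N, if the wrist force passes 120 N, or if a joint passes its speed limit or range.

## Working session

There is one attempt and no reset: what is moved stays moved. The work goes in short steps, Python scripts to look and compute and a tool call to move; the robot and the scene stay as the last step left them, time stands still between calls to the robot, and variables do not carry over. Pictures are saved under pics/ and viewed, at most 14 in all, crops included, and the job is handed in when it is done.

Besides the shell and the picture viewer there is one more tool, called after ">>>" as a command line: name --pt "numbers of a row" for each row, then --argument value for the rest. drive_tool: Moves the arm, as the interface text tells. Its arguments: {"type":"object","properties":{"rows":{"type":"array"}},"required":["rows"]}

```bash
mkdir -p pics; cat > h.py <<'E'
import numpy as np, cv2
from station import *
def save(c,n): cv2.imwrite(f'pics/{n}.png',c['frame'][:,:,::-1])
def cloud(c):
    z=c['z_map'];v,u=np.mgrid[:480,:640]
    P=np.stack([(u-c['cx'])/c['fx']*z,(v-c['cy'])/c['fy']*z,z],-1)
    W=(P-c['t'])@c['R']; W[z==0]=np.nan
    return W
E
python3 - <<'E'
from h import *
a=capture('scene');save(a,'s1');b=capture('top');save(b,'t1')
np.savez('top.npz',**b)
for l in ['saw_a_shank','well_a','pencil','offcut']:
    for c,n in((a,'s'),(b,'t')):
        W=cloud(c)
        for d in masks_of(l,c):
            m=d['region'];w=W[m];w=w[~np.isnan(w[:,0])]
            print(l,n,round(d['p'],2),np.round(d['xy']),m.sum(),np.round(np.median(w,0),3) if len(w) else '',np.round(np.percentile(w,98,axis=0)[2],3) if len(w) else '')
E
```

```text
saw_a_shank s 0.96 [244. 230.] 440 [ 0.656 -0.095  0.047] 0.106
saw_a_shank t 0.7 [401. 232.] 144 [ 0.65  -0.097  0.047] 0.106
saw_a_shank t 0.23 [424. 335.] 1851 [ 0.464 -0.154  0.045] 0.049
saw_a_shank t 0.23 [408. 285.] 397 [ 0.556 -0.123  0.019] 0.023
well_a s 0.98 [287. 154.] 1816 [ 0.476 -0.154  0.046] 0.048
well_a s 0.76 [367. 189.] 2082 [0.463 0.007 0.045] 0.048
well_a s 0.72 [329. 170.] 1965 [ 0.463 -0.075  0.044] 0.048
well_a s 0.62 [412. 206.] 2425 [0.446 0.088 0.035] 0.048
well_a t 0.91 [423. 336.] 1811 [ 0.464 -0.153  0.045] 0.049
well_a t 0.86 [298. 341.] 1858 [0.446 0.086 0.032] 0.048
well_a t 0.62 [343. 339.] 1831 [0.451 0.005 0.045] 0.049
well_a t 0.55 [384. 337.] 1899 [ 0.458 -0.075  0.044] 0.049
pencil s 0.62 [385. 266.] 705 [0.557 0.11  0.008] 0.011
pencil t 0.61 [296. 285.] 459 [0.555 0.1   0.008] 0.012
offcut s 0.76 [276. 202.] 517 [ 0.56  -0.115  0.02 ] 0.022
offcut s 0.67 [413. 207.] 2459 [0.446 0.087 0.035] 0.048
offcut s 0.31 [320. 293.] 923 [0.67  0.062 0.039] 0.106
offcut t 0.54 [406. 284.] 362 [ 0.555 -0.122  0.02 ] 0.023
```

View pics/t1.png

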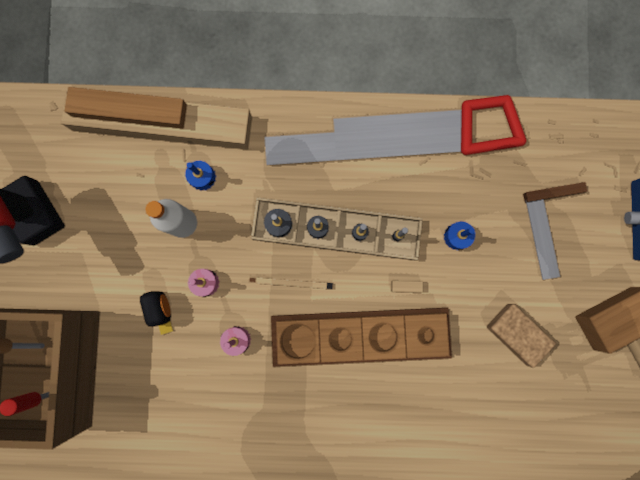

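View pics/s1.png

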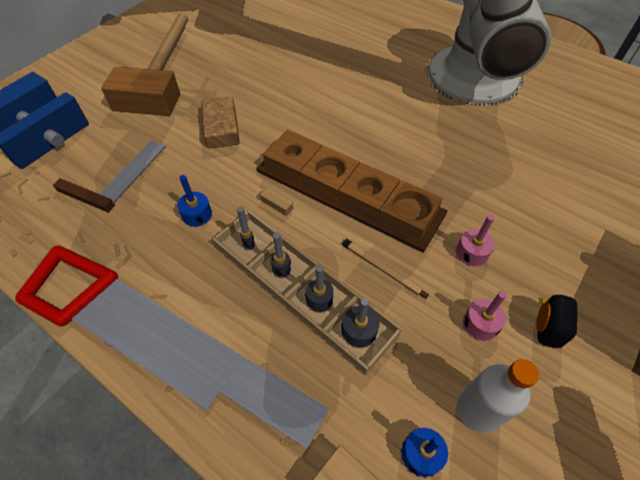

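Top view, left to right. The saws in the tray are at (277,221) largest, (317,227), (361,232) and (401,234) smallest. The pockets are at (298,341) large, (341,339), (384,337) and (427,335) small. The look-alikes to reject are blue at (200,175) and (460,236), and pink at (203,282) and (235,341). The largest saw is the dark one in the tray at (277,221). Next I'll measure it and take a close crop.

```bash
cat > m.py <<'E'
from h import *
c=dict(np.load('top.npz')); W=cloud(c)
def proj(p): 
    q=c['R']@p+c['t']; return q[:2]/q[2]*[c['fx'],c['fy']]+[c['cx'],c['cy']]
print('fx',c['fx'],'cam',-c['R'].T@c['t'])
for u,v in((277,221),(317,227),(361,232),(401,234)):
    w=W[v-22:v+23,u-19:u+20].reshape(-1,3)
    s=w[(w[:,2]>.06)&(w[:,2]<.115)]; t=s[s[:,2]>.098]
    cup=w[(w[:,2]>.034)&(w[:,2]<.046)]
    (cx,cy),r=cv2.minEnclosingCircle(cup[:,:2].astype('f4'))
    print('saw',u,'top',np.round(t.mean(0),4),len(t),'cup',round(cx,4),round(cy,4),'diam',round(2*r,4),len(cup))
for u,v in((298,341),(341,339),(384,337),(427,335)):
    w=W[v-24:v+25,u-21:u+22].reshape(-1,3)
    f=w[(w[:,2]<.03)&(w[:,2]>.018)]
    d=w[(w[:,2]<.0425)&(w[:,2]>.018)]
    g=w[(w[:,2]>.043)]
    print('well',u,'floor',np.round(np.nanmean(f,0),4),len(f),'low',np.round((d.max(0)+d.min(0))/2,4),np.round(np.ptp(d,axis=0),3),len(d),'top z',np.round(np.median(g[:,2]),4))
m=(W[...,2]>.043)&(W[...,2]<.05); m[:300]=0;m[375:]=0;m[:,:265]=0;m[:,460:]=0
m=cv2.morphologyEx(m.astype('u1'),cv2.MORPH_CLOSE,np.ones((3,3)))
cn=max(cv2.findContours(m,0,2)[0],key=cv2.contourArea)
P=np.array([W[y,x] for (x,y) in cn[:,0]]);P=P[~np.isnan(P[:,0])]
R=cv2.minAreaRect(P[:,:2].astype('f4'));print('row rect',R)
im=c['frame'][190:375,240:460,::-1]
cv2.imwrite('pics/crop1.png',cv2.resize(im,None,fx=3.2,fy=3.2,interpolation=cv2.INTER_CUBIC))
E
python3 m.py
```

```text
fx 493.64719501464856 cam [0.54002485 0.03919105 0.97504092]
saw 277 top [0.6703 0.1322 0.1039] 33 cup 0.6706 0.1326 diam 0.053 505
saw 317 top [0.6642 0.0552 0.1046] 31 cup 0.6648 0.0551 diam 0.0421 288
saw 361 top [ 0.657  -0.0265  0.1038] 31 cup 0.6568 -0.0268 diam 0.0308 124
saw 401 top [ 0.6522 -0.1006  0.1043] 31 cup 0.6525 -0.1006 diam 0.02 29
well 298 floor [0.4456 0.086  0.0219] 853 low [0.4479 0.0862 0.0303] [0.08  0.079 0.024] 966 top z 0.0456
well 341 floor [0.4527 0.004  0.022 ] 378 low [0.4527 0.0055 0.0303] [0.083 0.081 0.024] 485 top z 0.0457
well 384 floor [ 0.4577 -0.0751  0.0219] 588 low [ 0.4592 -0.0751  0.0303] [0.082 0.08  0.024] 713 top z 0.0456
well 427 floor [ 0.4653 -0.1567  0.022 ] 185 low [ 0.4661 -0.1539  0.0302] [0.08  0.077 0.024] 295 top z 0.0458
row rect ((0.45526206493377686, -0.034224733710289), (0.07811778783798218, 0.3178454041481018), 4.295511245727539)
```

View pics/crop1.png

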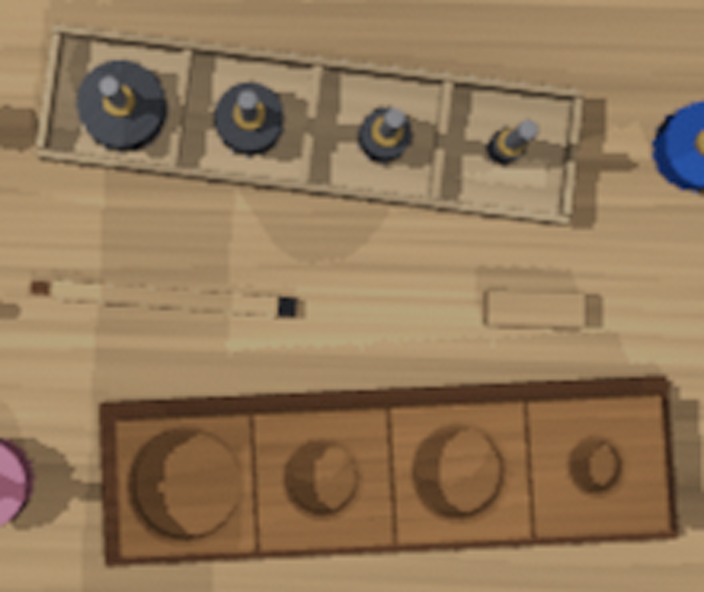

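The crop confirms the choice. Dark D is at the left of the tray, followed by C, B and A. Pockets from the left are D, B, C, A, and the measured cup widths are 53/42/31/20 mm.

```bash
python3 -c "
from h import *
s=sense();print(s['time_s'],s['tcp_pos'],np.round(s['ee_rot'],3),s['gripper_width'])"
```

```text
0.5 [ 0.21127494 -0.58814726  0.24149485] [[-0.941 -0.338 -0.   ]
 [-0.338  0.941  0.   ]
 [-0.     0.    -1.   ]] 0.9987521912026818
```

>>> drive_tool --pt "50 20 32 0 0 0 -0.0172" --pt "50 20 32 0 0 0 -0.0172" --pt "50 20 32 0 0 0 -0.0172" --pt "50 20 32 0 0 0 -0.0172" --pt "50 20 32 0 0 0 -0.0172"

```text
time_s: 0.92
tcp_pos: [0.3118, -0.4267, 0.2417]
ee_rot: [[-0.967, -0.255, 0.0], [-0.255, 0.967, -0.0], [-0.0, -0.0, -1.0]]
wrist_force: [0.7, -0.0, 0.1]
gripper_width: 0.704
gripper_force: 0.0
```

>>> drive_tool --pt "50 20 32 0 0 0 -0.0172" --pt "50 20 32 0 0 0 -0.0172" --pt "50 20 32 0 0 0 -0.0172" --pt "50 20 32 0 0 0 -0.0172" --pt "50 20 32 0 0 0 -0.0172"

```text
time_s: 1.33
tcp_pos: [0.4119, -0.2665, 0.242]
ee_rot: [[-0.985, -0.171, 0.001], [-0.171, 0.985, -0.0], [-0.001, -0.0, -1.0]]
wrist_force: [0.7, 0.4, -0.3]
gripper_width: 0.506
gripper_force: 0.0
```

>>> drive_tool --pt "50 20 32 0 0 0 -0.0172" --pt "50 20 32 0 0 0 -0.0172" --pt "50 20 32 0 0 0 -0.0172" --pt "50 20 32 0 0 0 -0.0172" --pt "50 20 32 0 0 0 -0.0172"

```text
time_s: 1.75
tcp_pos: [0.5119, -0.1064, 0.242]
ee_rot: [[-0.996, -0.086, 0.001], [-0.086, 0.996, 0.0], [-0.001, -0.0, -1.0]]
wrist_force: [0.7, -0.4, -0.3]
gripper_width: 0.501
gripper_force: 0.0
```

>>> drive_tool --pt "50 20 32 0 0 0 -0.0172" --pt "50 20 32 0 0 0 -0.0172" --pt "50 20 32 0 0 0 -0.0172" --pt "50 20 32 0 0 0 -0.0172" --pt "50 20 32 0 0 0 -0.0172"

```text
time_s: 2.17
tcp_pos: [0.612, 0.0536, 0.2418]
ee_rot: [[-1.0, -0.0, 0.0], [-0.0, 1.0, 0.0], [-0.0, 0.0, -1.0]]
wrist_force: [-0.2, -0.4, 1.2]
gripper_width: 0.503
gripper_force: 0.0
```

>>> drive_tool --pt "50 14.6 19.7 0 0 0 0" --pt "50 14.6 19.7 0 0 0 0" --pt "50 14.6 19.7 0 0 0 0" --pt "50 14.6 19.7 0 0 0 0" --pt "50 0 0 0 0 0 0"

```text
time_s: 2.58
tcp_pos: [0.6716, 0.134, 0.2402]
ee_rot: [[-1.0, -0.004, 0.001], [-0.004, 1.0, 0.0], [-0.001, 0.0, -1.0]]
wrist_force: [0.3, -0.5, -0.3]
gripper_width: 0.498
gripper_force: 0.0
```

```bash
cat > w.py <<'E'
from h import *
import sys
s=sense();c=capture('wrist');save(c,sys.argv[1])
T=np.array(c['T_tool_cam']);R=np.array(s['ee_rot'])
z=c['z_map'];v,u=np.mgrid[:480,:640]
P=np.stack([(u-c['cx'])/c['fx']*z,(v-c['cy'])/c['fy']*z,z],-1)
W=(P@T[:3,:3].T+T[:3,3])@R.T+s['tcp_pos'];W[z==0]=np.nan
print(np.round(s['tcp_pos'],4),np.round(T,3).tolist())
k=(W[...,2]>.09)&(W[...,2]<.13)
n,l,st,_=cv2.connectedComponentsWithStats(k.astype('u1'))
for i in range(1,n):
    if st[i,4]>40:
        w=W[l==i];t=w[w[:,2]>np.nanmax(w[:,2])-.004];print('shank px',st[i],np.round(w.mean(0),4),'top',np.round(t.mean(0),4))
np.save('W.npy',W)
E
python3 w.py w1
```

```text
[0.6716 0.134  0.2402] [[-0.0, -0.968, -0.251, 0.07], [1.0, -0.0, -0.0, -0.0], [0.0, -0.251, 0.968, -0.143], [0.0, 0.0, 0.0, 1.0]]
shank px [492  79  20  17 245] [0.5508 0.2737 0.0978] top [0.5503 0.2746 0.0995]
shank px [ 506  197   81   70 3578] [0.6617 0.3125 0.1127] top [0.6638 0.3183 0.1278]
shank px [ 39 206  26  15 286] [ 0.6514 -0.0966  0.1003] top [ 0.6517 -0.0982  0.1043]
shank px [129 211  21  16 233] [ 0.6556 -0.023   0.1008] top [ 0.6561 -0.0243  0.1043]
shank px [227 220  16  16 183] [0.663  0.0584 0.1019] top [0.6636 0.0574 0.1043]
shank px [318 227  12  15 154] [0.6684 0.1345 0.1024] top [0.6694 0.1346 0.1043]
```

View pics/w1.png

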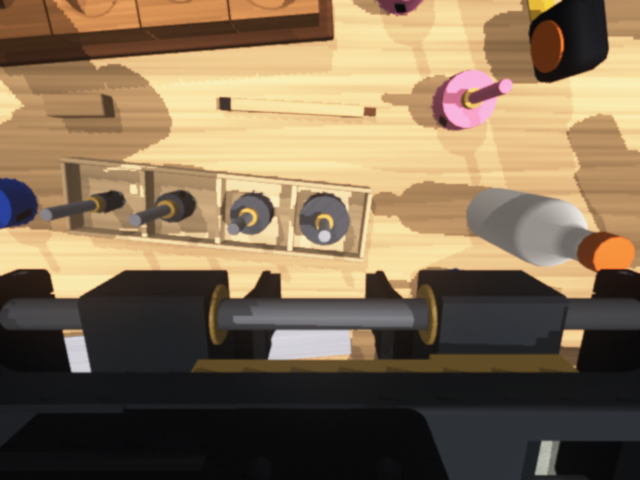

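The wrist view shows dark saw D below the gripper at (324,237), with the fingers straddling it. The bottle at (560,230) is clear of the gripper body. Descending.

>>> drive_tool --pt "50 0 0 -30 0 0 0" --pt "50 0 0 -36 0 0 0" --pt "50 0 0 -36 0 0 0" --pt "50 0 0 -30 0 0 0" --pt "50 0 0 -15 0 0 0"

```text
time_s: 3.05
tcp_pos: [0.6667, 0.129, 0.09]
ee_rot: [[-1.0, 0.001, -0.007], [0.001, 1.0, -0.002], [0.007, -0.002, -1.0]]
wrist_force: [-0.7, -0.3, -0.8]
gripper_width: 0.501
gripper_force: 0.0
```

>>> drive_tool --pt "50 0 0 -10 0 0 0" --pt "50 0 0 -6 0 0 0" --pt "50 0 0 0 0 0 0"

```text
time_s: 3.3
tcp_pos: [0.6694, 0.1301, 0.0781]
ee_rot: [[-1.0, -0.0, -0.001], [-0.0, 1.0, -0.0], [0.001, -0.0, -1.0]]
wrist_force: [-0.4, -0.1, 0.3]
gripper_width: 0.499
gripper_force: 0.0
```

>>> drive_tool --pt "50 0 1.5 0 0 0 0" --pt "40 0 0 0 0 0 0" --pt "25 0 0 0 0 0 0" --pt "0 0 0 0 0 0 0" --pt "0 0 0 0 0 0 0"

```text
time_s: 3.72
tcp_pos: [0.67, 0.1323, 0.0794]
ee_rot: [[-1.0, -0.001, 0.001], [-0.001, 1.0, 0.001], [-0.001, 0.001, -1.0]]
wrist_force: [-0.2, -0.5, 0.1]
gripper_width: 0.285
gripper_force: 0.0
```

>>> drive_tool --pt "0 0 0 0 0 0 0" --pt "0 0 0 0 0 0 0" --pt "0 0 0 0 0 0 0"

```text
time_s: 3.97
tcp_pos: [0.6695, 0.1321, 0.0784]
ee_rot: [[-1.0, -0.001, -0.0], [-0.001, 1.0, 0.0], [0.0, 0.0, -1.0]]
wrist_force: [-0.7, 0.6, -0.0]
gripper_width: 0.117
gripper_force: 30.0
```

>>> drive_tool --pt "0 0 0 8 0 0 0" --pt "0 0 0 16 0 0 0" --pt "0 0 0 24 0 0 0" --pt "0 0 0 20 0 0 0" --pt "0 -10 -2 12 0 0 0"

```text
time_s: 4.38
tcp_pos: [0.6618, 0.1305, 0.1613]
ee_rot: [[-1.0, -0.001, 0.005], [-0.001, 1.0, 0.001], [-0.005, 0.001, -1.0]]
wrist_force: [0.6, -0.2, -0.3]
gripper_width: 0.117
gripper_force: 30.0
```

>>> drive_tool --pt "0 -20 -4 0 0 0 0" --pt "0 -28 -6 0 0 0 0" --pt "0 -30 -6 0 0 0 0" --pt "0 -30 -6 0 0 0 0" --pt "0 -30 -6 0 0 0 0"

```text
time_s: 4.8
tcp_pos: [0.52, 0.1015, 0.1586]
ee_rot: [[-1.0, -0.0, -0.001], [-0.0, 1.0, -0.0], [0.001, -0.0, -1.0]]
wrist_force: [-0.5, 0.2, -1.0]
gripper_width: 0.117
gripper_force: 30.0
```

>>> drive_tool --pt "0 -28 -6 0 0 0 0" --pt "0 -24 -5 0 0 0 0" --pt "0 -15 -3.5 0 0 0 0" --pt "0 -8 -2 0 0 0 0" --pt "0 0 0 0 0 0 0"

```text
time_s: 5.22
tcp_pos: [0.4453, 0.0851, 0.1591]
ee_rot: [[-1.0, -0.001, -0.0], [-0.001, 1.0, 0.0], [0.0, 0.0, -1.0]]
wrist_force: [0.3, 0.6, -2.1]
gripper_width: 0.117
gripper_force: 30.0
```

>>> drive_tool --pt "0 0 0 0 0 0 0" --pt "0 0 0 0 0 0 0"

```text
time_s: 5.38
tcp_pos: [0.448, 0.0862, 0.1589]
ee_rot: [[-1.0, -0.001, 0.001], [-0.001, 1.0, 0.0], [-0.001, 0.0, -1.0]]
wrist_force: [-0.1, 0.8, -1.5]
gripper_width: 0.117
gripper_force: 30.0
```

```bash
python3 w.py w2
```

```text
[0.448  0.0862 0.1589] [[-0.0, -0.968, -0.251, 0.07], [1.0, -0.0, -0.0, -0.0], [0.0, -0.251, 0.968, -0.143], [0.0, 0.0, 0.0, 1.0]]
shank px [ 278  222   89   67 3555] [0.4332 0.0858 0.1169] top [0.4417 0.0859 0.1281]
shank px [502 245  24  20 355] [0.4399 0.2069 0.0974] top [0.4403 0.2078 0.0991]
```

View pics/w2.png

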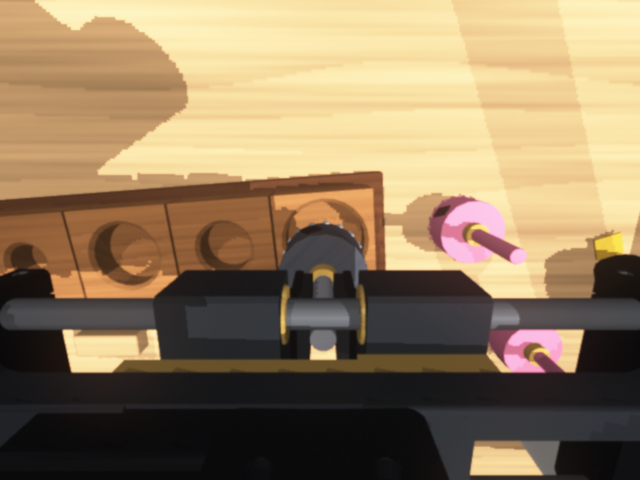

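In the wrist view, saw D (cup ~(323,245)) is held upright in line with the large pocket at (322,225). Lowering it with force watched.

>>> drive_tool --pt "0 -1 0 -8 0 0 0" --pt "0 0 0 -14 0 0 0" --pt "0 0 0 -12 0 0 0" --pt "0 0 0 -8 0 0 0" --pt "0 0 0 -5 0 0 0"

```text
time_s: 5.85
tcp_pos: [0.4454, 0.0853, 0.1099]
ee_rot: [[-1.0, -0.0, -0.002], [-0.0, 1.0, -0.001], [0.002, -0.001, -1.0]]
wrist_force: [-0.3, -0.6, -2.0]
gripper_width: 0.115
gripper_force: 30.0
```

>>> drive_tool --pt "0 0 0 -5 0 0 0" --pt "0 0 0 -4 0 0 0" --pt "0 0 0 -3 0 0 0" --pt "0 0 0 -1.5 0 0 0" --pt "0 0 0 0 0 0 0"

```text
time_s: 6.27
tcp_pos: [0.4457, 0.0856, 0.098]
ee_rot: [[-1.0, -0.001, -0.0], [-0.001, 1.0, -0.0], [0.0, -0.0, -1.0]]
wrist_force: [-0.7, -0.1, -1.8]
gripper_width: 0.119
gripper_force: 30.0
```

>>> drive_tool --pt "0 0 0 -1 0 0 0" --pt "0 0 0 -0.7 0 0 0" --pt "0 0 0 0 0 0 0"

```text
time_s: 6.52
tcp_pos: [0.4458, 0.0857, 0.0965]
ee_rot: [[-1.0, -0.001, 0.0], [-0.001, 1.0, 0.0], [-0.0, 0.0, -1.0]]
wrist_force: [-0.2, -0.2, -1.7]
gripper_width: 0.119
gripper_force: 30.0
```

>>> drive_tool --pt "0 0 0 -0.7 0 0 0" --pt "0 0 0 0 0 0 0"

```text
time_s: 6.68
tcp_pos: [0.4457, 0.0856, 0.0957]
ee_rot: [[-1.0, -0.001, 0.0], [-0.001, 1.0, 0.0], [-0.0, 0.0, -1.0]]
wrist_force: [-0.1, 0.3, -1.9]
gripper_width: 0.116
gripper_force: 30.0
```

>>> drive_tool --pt "0 0 0 -0.5 0 0 0" --pt "0 0 0 0 0 0 0"

```text
time_s: 6.85
tcp_pos: [0.4458, 0.0857, 0.0953]
ee_rot: [[-1.0, -0.001, 0.0], [-0.001, 1.0, 0.0], [-0.0, 0.0, -1.0]]
wrist_force: [-0.9, -0.3, -0.6]
gripper_width: 0.116
gripper_force: 30.0
```

Contact at z=0.0953, as computed. Releasing, and raising to transit height.

>>> drive_tool --pt "0 0 0 -0.4 0 0 0" --pt "12 0 0 0 0 0 0" --pt "20 0 0 0 0 0 0" --pt "45 0 0 0 0 0 0" --pt "45 0 0 0 0 0 0"

```text
time_s: 7.27
tcp_pos: [0.4458, 0.0857, 0.0947]
ee_rot: [[-1.0, -0.001, 0.0], [-0.001, 1.0, 0.0], [-0.0, 0.0, -1.0]]
wrist_force: [0.1, 0.2, -0.2]
gripper_width: 0.264
gripper_force: 0.0
```

>>> drive_tool --pt "45 0 0 0 0 0 0" --pt "45 0 0 4 0 0 0" --pt "45 0 0 20 0 0 0" --pt "45 0 0 35 0 0 0" --pt "45 0 0 30 0 0 0"

```text
time_s: 7.68
tcp_pos: [0.4455, 0.0854, 0.185]
ee_rot: [[-1.0, -0.001, -0.001], [-0.001, 1.0, -0.001], [0.001, -0.001, -1.0]]
wrist_force: [1.0, 0.4, 0.2]
gripper_width: 0.449
gripper_force: 0.0
```

```bash
cat > chk.py <<'E'
from h import *
import sys
c=capture('top');W=cloud(c)
k=(W[...,2]>.085)&(W[...,2]<.127); k[:,:255]=0;k[:,445:]=0;k[:190]=0;k[375:]=0
n,l,st,_=cv2.connectedComponentsWithStats(k.astype('u1'))
for i in range(1,n):
    if 15<st[i,4]<250:
        w=W[l==i];m=w[:,2].max();lo=w[w[:,2]<m-.01];t=w[w[:,2]>m-.004];print(st[i],'top',np.round(t.mean(0),4))
if len(sys.argv)>1: cv2.imwrite(f'pics/{sys.argv[1]}.png',cv2.resize(c['frame'][170:390,220:480,::-1],None,fx=2.5,fy=2.5))
E
python3 chk.py
```

```text
[315 219   6   7  38] top [0.6638 0.0559 0.1057]
[360 224   7   8  39] top [ 0.6576 -0.0271  0.1057]
[401 228   8   7  42] top [ 0.6526 -0.1004  0.1065]
```

>>> drive_tool --pt "45 20 -3 0 0 0 0" --pt "45 30 -4 0 0 0 0" --pt "45 36 -5 0 0 0 0" --pt "45 36 -5 0 0 0 0" --pt "45 36 -5 0 0 0 0"

```text
time_s: 8.15
tcp_pos: [0.6052, 0.0633, 0.1839]
ee_rot: [[-1.0, -0.001, 0.0], [-0.001, 1.0, 0.0], [-0.0, 0.0, -1.0]]
wrist_force: [0.4, 0.1, 0.6]
gripper_width: 0.452
gripper_force: 0.0
```

>>> drive_tool --pt "45 30 -4 0 0 0 0" --pt "45 20 -2.5 0 0 0 0" --pt "45 10 -1.2 0 0 0 0" --pt "45 0 0 0 0 0 0" --pt "45 0 0 0 0 0 0"

```text
time_s: 8.57
tcp_pos: [0.6634, 0.0557, 0.1829]
ee_rot: [[-1.0, -0.0, -0.002], [-0.0, 1.0, -0.0], [0.002, -0.0, -1.0]]
wrist_force: [-0.4, 0.1, -0.3]
gripper_width: 0.45
gripper_force: 0.0
```

```bash
python3 w.py w3; python3 chk.py t2
```

```text
[0.6634 0.0557 0.1829] [[-0.0, -0.968, -0.251, 0.07], [1.0, -0.0, -0.0, -0.0], [0.0, -0.251, 0.968, -0.143], [0.0, 0.0, 0.0, 1.0]]
shank px [ 89 230  28  21 389] [ 0.6511 -0.0968  0.1007] top [ 0.6516 -0.0982  0.1042]
shank px [198 236  22  21 305] [ 0.6552 -0.0236  0.1015] top [ 0.656  -0.0245  0.1042]
shank px [318 247  16  20 257] [0.6625 0.0571 0.1021] top [0.6636 0.0572 0.1043]
[401 228   8   7  42] top [ 0.6524 -0.1008  0.1048]
[294 341   8   9  49] top [0.4466 0.0832 0.1231]
```

View pics/t2.png

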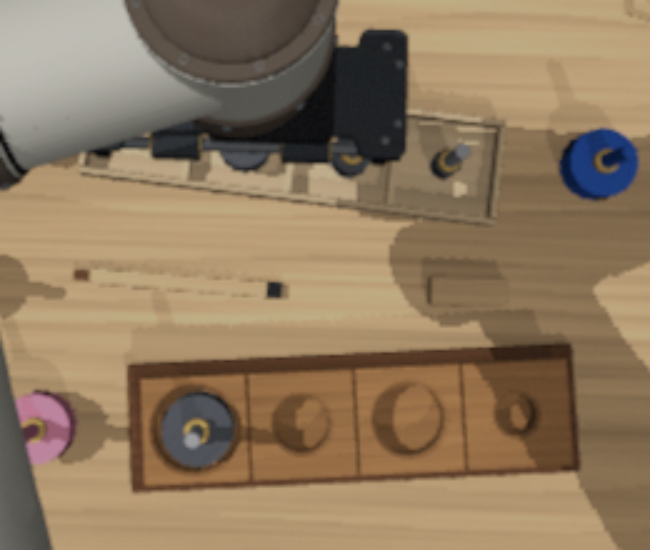

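Saw D at (197,430) in the crop is upright and centred in its pocket; the pencil and offcut are undisturbed. Next: C.

>>> drive_tool --pt "45 0.5 1 -20 0 0 0" --pt "45 0 0 -32 0 0 0" --pt "45 0 0 -28 0 0 0" --pt "45 0 0 -15 0 0 0" --pt "45 0 0 -10 0 0 0"

```text
time_s: 9.08
tcp_pos: [0.662, 0.0569, 0.0769]
ee_rot: [[-1.0, -0.001, -0.004], [-0.001, 1.0, -0.001], [0.004, -0.001, -1.0]]
wrist_force: [-0.0, 0.2, 0.6]
gripper_width: 0.45
gripper_force: 0.0
```

>>> drive_tool --pt "30 0 0 0 0 0 0" --pt "20 0 0 0 0 0 0" --pt "0 0 0 0 0 0 0" --pt "0 0 0 0 0 0 0" --pt "0 0 0 0 0 0 0"

```text
time_s: 9.5
tcp_pos: [0.6649, 0.0571, 0.0803]
ee_rot: [[-1.0, -0.001, 0.003], [-0.001, 1.0, 0.001], [-0.003, 0.001, -1.0]]
wrist_force: [0.3, -0.9, -0.3]
gripper_width: 0.158
gripper_force: 0.0
```

>>> drive_tool --pt "0 0 0 0 0 0 0" --pt "0 0 0 0 0 0 0" --pt "0 0 0 0 0 0 0"

```text
time_s: 9.75
tcp_pos: [0.6648, 0.0571, 0.08]
ee_rot: [[-1.0, -0.001, 0.002], [-0.001, 1.0, 0.0], [-0.002, 0.0, -1.0]]
wrist_force: [-0.6, 1.3, 4.3]
gripper_width: 0.115
gripper_force: 30.0
```

>>> drive_tool --pt "0 0 0 8 0 0 0" --pt "0 0 0 16 0 0 0" --pt "0 0 0 24 0 0 0" --pt "0 0 0 20 0 0 0" --pt "0 -10 0 12 0 0 0"

```text
time_s: 10.17
tcp_pos: [0.656, 0.0569, 0.1608]
ee_rot: [[-1.0, -0.001, 0.004], [-0.001, 1.0, 0.0], [-0.004, 0.0, -1.0]]
wrist_force: [0.1, 0.0, -1.0]
gripper_width: 0.116
gripper_force: 30.0
```

>>> drive_tool --pt "0 -16.6 -11.1 0 0 0 0" --pt "0 -23.2 -15.5 0 0 0 0" --pt "0 -26.6 -17.8 0 0 0 0" --pt "0 -26.6 -17.8 0 0 0 0" --pt "0 -26.6 -17.8 0 0 0 0"

```text
time_s: 10.58
tcp_pos: [0.5326, -0.0239, 0.1583]
ee_rot: [[-1.0, -0.001, -0.002], [-0.001, 1.0, -0.0], [0.002, -0.0, -1.0]]
wrist_force: [-0.4, -0.4, -0.7]
gripper_width: 0.116
gripper_force: 30.0
```

>>> drive_tool --pt "0 -26.6 -17.8 0 0 0 0" --pt "0 -19.9 -13.3 0 0 0 0" --pt "0 -16.6 -11.1 0 0 0 0" --pt "0 -9.1 -6.1 0 0 0 0" --pt "0 -4.2 -2.8 0 0 0 0"

```text
time_s: 11.0
tcp_pos: [0.4567, -0.0749, 0.1588]
ee_rot: [[-1.0, 0.0, -0.001], [0.0, 1.0, 0.0], [0.001, 0.0, -1.0]]
wrist_force: [0.2, 0.6, -1.5]
gripper_width: 0.114
gripper_force: 30.0
```

>>> drive_tool --pt "0 0 0 0 0 0 0" --pt "0 0 0 0 0 0 0"

```text
time_s: 11.17
tcp_pos: [0.4592, -0.0739, 0.159]
ee_rot: [[-1.0, -0.001, 0.001], [-0.001, 1.0, 0.0], [-0.001, 0.0, -1.0]]
wrist_force: [-0.4, 0.3, -1.7]
gripper_width: 0.119
gripper_force: 30.0
```

>>> drive_tool --pt "0 0 0 -8 0 0 0" --pt "0 0 0 -14 0 0 0" --pt "0 0 0 -12 0 0 0" --pt "0 0 0 -8 0 0 0" --pt "0 0 0 -5 0 0 0"

```text
time_s: 11.58
tcp_pos: [0.4581, -0.0739, 0.1101]
ee_rot: [[-1.0, -0.001, -0.002], [-0.001, 1.0, -0.0], [0.002, -0.0, -1.0]]
wrist_force: [0.4, -0.0, -1.4]
gripper_width: 0.12
gripper_force: 30.0
```

>>> drive_tool --pt "0 0 0 -5 0 0 0" --pt "0 0 0 -4 0 0 0" --pt "0 0 0 -3 0 0 0" --pt "0 0 0 -1 0 0 0" --pt "0 0 0 0 0 0 0"

```text
time_s: 12.0
tcp_pos: [0.4582, -0.0742, 0.0987]
ee_rot: [[-1.0, -0.001, 0.0], [-0.001, 1.0, -0.0], [-0.0, -0.0, -1.0]]
wrist_force: [-1.3, 0.3, -1.9]
gripper_width: 0.12
gripper_force: 30.0
```

>>> drive_tool --pt "0 0 0 -0.7 0 0 0" --pt "0 0 0 0 0 0 0"

```text
time_s: 12.17
tcp_pos: [0.4584, -0.0742, 0.0983]
ee_rot: [[-1.0, -0.001, 0.001], [-0.001, 1.0, 0.0], [-0.001, 0.0, -1.0]]
wrist_force: [-0.4, -0.4, -1.7]
gripper_width: 0.119
gripper_force: 30.0
```

>>> drive_tool --pt "0 0 0 -0.7 0 0 0" --pt "0 0 0 0 0 0 0"

```text
time_s: 12.33
tcp_pos: [0.4582, -0.0742, 0.0975]
ee_rot: [[-1.0, -0.001, 0.0], [-0.001, 1.0, 0.0], [-0.0, 0.0, -1.0]]
wrist_force: [-0.7, 0.7, -1.9]
gripper_width: 0.113
gripper_force: 30.0
```

>>> drive_tool --pt "0 0 0 -0.6 0 0 0" --pt "0 0 0 0 0 0 0"

```text
time_s: 12.5
tcp_pos: [0.4583, -0.0742, 0.097]
ee_rot: [[-1.0, -0.001, 0.0], [-0.001, 1.0, -0.0], [-0.0, -0.0, -1.0]]
wrist_force: [-1.0, 0.4, -0.1]
gripper_width: 0.12
gripper_force: 30.0
```

>>> drive_tool --pt "0 0 0 -0.5 0 0 0" --pt "0 0 0 0 0 0 0"

```text
time_s: 12.67
tcp_pos: [0.4584, -0.0742, 0.097]
ee_rot: [[-1.0, -0.001, 0.001], [-0.001, 1.0, -0.0], [-0.001, -0.0, -1.0]]
wrist_force: [-0.7, 0.5, 4.9]
gripper_width: 0.119
gripper_force: 30.0
```

>>> drive_tool --pt "0 0 0 -0.5 0 0 0" --pt "0 0 0 0 0 0 0"

```text
time_s: 12.83
tcp_pos: [0.4585, -0.0742, 0.0969]
ee_rot: [[-1.0, -0.001, 0.001], [-0.001, 1.0, -0.0], [-0.001, -0.0, -1.0]]
wrist_force: [-2.3, 1.3, 8.6]
gripper_width: 0.119
gripper_force: 30.0
```

>>> drive_tool --pt "0 0 0 0.8 0 0 0" --pt "12 0 0 0 0 0 0" --pt "20 0 0 0 0 0 0" --pt "45 0 0 0 0 0 0" --pt "45 0 0 0 0 0 0"

```text
time_s: 13.25
tcp_pos: [0.4582, -0.0742, 0.0964]
ee_rot: [[-1.0, -0.001, 0.0], [-0.001, 1.0, 0.0], [-0.0, 0.0, -1.0]]
wrist_force: [-0.4, -0.6, 0.8]
gripper_width: 0.263
gripper_force: 0.0
```

>>> drive_tool --pt "45 0 0 0 0 0 0" --pt "45 0 0 4 0 0 0" --pt "45 0 0 20 0 0 0" --pt "45 0 0 35 0 0 0" --pt "45 0 0 30 0 0 0"

```text
time_s: 13.67
tcp_pos: [0.4579, -0.0744, 0.1868]
ee_rot: [[-1.0, -0.001, -0.001], [-0.001, 1.0, -0.001], [0.001, -0.001, -1.0]]
wrist_force: [1.8, 0.3, 0.5]
gripper_width: 0.447
gripper_force: 0.0
```

>>> drive_tool --pt "45 20 5 0 0 0 0" --pt "45 30 7.4 0 0 0 0" --pt "45 32 8 0 0 0 0" --pt "45 32 8 0 0 0 0" --pt "45 32 8 0 0 0 0"

```text
time_s: 14.08
tcp_pos: [0.6055, -0.0375, 0.1859]
ee_rot: [[-1.0, -0.001, 0.0], [-0.001, 1.0, 0.0], [-0.0, 0.0, -1.0]]
wrist_force: [1.0, 0.3, 0.5]
gripper_width: 0.452
gripper_force: 0.0
```

>>> drive_tool --pt "45 26 6 0 0 0 0" --pt "45 17 4 0 0 0 0" --pt "45 9.4 2 0 0 0 0" --pt "45 0 0 0 0 0 0" --pt "45 0 0 0 0 0 0"

```text
time_s: 14.5
tcp_pos: [0.6563, -0.0258, 0.1849]
ee_rot: [[-1.0, -0.001, -0.001], [-0.001, 1.0, -0.0], [0.001, -0.0, -1.0]]
wrist_force: [-0.3, 0.2, -0.2]
gripper_width: 0.448
gripper_force: 0.0
```

```bash
python3 w.py w4; python3 chk.py t3
```

```text
[ 0.6563 -0.0258  0.1849] [[-0.0, -0.968, -0.251, 0.07], [1.0, -0.0, -0.0, -0.0], [0.0, -0.251, 0.968, -0.143], [0.0, 0.0, 0.0, 1.0]]
shank px [210 240  21  20 289] [ 0.6507 -0.0977  0.1017] top [ 0.6515 -0.0987  0.1043]
shank px [ 44 245  25  18 322] [ 0.655  -0.2169  0.0971] top [ 0.6554 -0.218   0.0993]
shank px [317 245  16  21 251] [ 0.655  -0.0251  0.1022] top [ 0.656  -0.0251  0.1042]
[385 337   9   8  50] top [ 0.4585 -0.0771  0.1229]
```

View pics/t3.png

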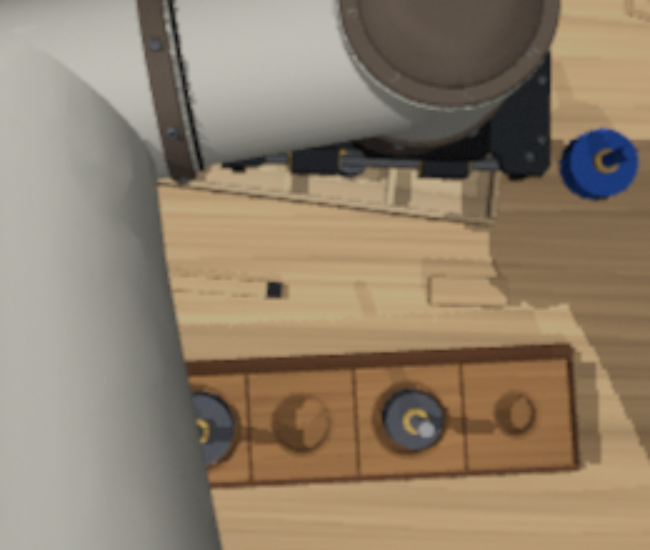

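C is seated upright at (413,420) in the crop. Next: B.

>>> drive_tool --pt "45 0 0.5 -20 0 0 0" --pt "45 0 0 -32 0 0 0" --pt "45 0 0 -29 0 0 0" --pt "45 0 0 -16 0 0 0" --pt "45 0 0 -10 0 0 0"

```text
time_s: 15.02
tcp_pos: [0.6543, -0.0257, 0.0764]
ee_rot: [[-1.0, -0.0, -0.004], [-0.0, 1.0, -0.0], [0.004, -0.0, -1.0]]
wrist_force: [0.1, 0.3, -0.0]
gripper_width: 0.451
gripper_force: 0.0
```

>>> drive_tool --pt "30 0 0 0 0 0 0" --pt "20 0 0 0 0 0 0" --pt "0 0 0 0 0 0 0" --pt "0 0 0 0 0 0 0" --pt "0 0 0 0 0 0 0"

```text
time_s: 15.43
tcp_pos: [0.6573, -0.0252, 0.0802]
ee_rot: [[-1.0, -0.001, 0.003], [-0.001, 1.0, 0.0], [-0.003, 0.0, -1.0]]
wrist_force: [-0.7, 0.1, 0.0]
gripper_width: 0.157
gripper_force: 0.0
```

>>> drive_tool --pt "0 0 0 0 0 0 0" --pt "0 0 0 0 0 0 0" --pt "0 0 0 0 0 0 0"

```text
time_s: 15.68
tcp_pos: [0.6572, -0.0252, 0.0798]
ee_rot: [[-1.0, -0.001, 0.002], [-0.001, 1.0, 0.0], [-0.002, -0.0, -1.0]]
wrist_force: [0.9, 1.6, 4.6]
gripper_width: 0.113
gripper_force: 30.0
```

>>> drive_tool --pt "0 0 0 8 0 0 0" --pt "0 0 0 16 0 0 0" --pt "0 0 0 24 0 0 0" --pt "0 0 0 20 0 0 0" --pt "0 -10 0 12 0 0 0"

```text
time_s: 16.1
tcp_pos: [0.6485, -0.0253, 0.1609]
ee_rot: [[-1.0, -0.001, 0.004], [-0.001, 1.0, -0.0], [-0.004, -0.0, -1.0]]
wrist_force: [1.7, 0.7, 0.2]
gripper_width: 0.117
gripper_force: 30.0
```

>>> drive_tool --pt "0 -20 3.2 0 0 0 0" --pt "0 -28 4.5 0 0 0 0" --pt "0 -32 5.2 0 0 0 0" --pt "0 -32 5.2 0 0 0 0" --pt "0 -32 5.2 0 0 0 0"

```text
time_s: 16.52
tcp_pos: [0.5007, -0.0021, 0.1583]
ee_rot: [[-1.0, -0.0, -0.001], [-0.0, 1.0, -0.0], [0.001, -0.0, -1.0]]
wrist_force: [-0.1, 0.2, -0.3]
gripper_width: 0.117
gripper_force: 30.0
```

>>> drive_tool --pt "0 -24 3.9 0 0 0 0" --pt "0 -14 2.2 0 0 0 0" --pt "0 -8 1.3 0 0 0 0" --pt "0 -4.7 0.7 0 0 0 0" --pt "0 0 0 0 0 0 0"

```text
time_s: 16.93
tcp_pos: [0.4516, 0.0062, 0.1588]
ee_rot: [[-1.0, -0.001, 0.0], [-0.001, 1.0, 0.0], [-0.0, 0.0, -1.0]]
wrist_force: [0.2, -0.8, -1.1]
gripper_width: 0.12
gripper_force: 30.0
```

>>> drive_tool --pt "0 0 0 0 0 0 0" --pt "0 0 0 0 0 0 0"

```text
time_s: 17.1
tcp_pos: [0.4529, 0.0062, 0.1585]
ee_rot: [[-1.0, -0.001, 0.0], [-0.001, 1.0, -0.0], [-0.0, -0.0, -1.0]]
wrist_force: [0.7, 0.1, -1.1]
gripper_width: 0.119
gripper_force: 30.0
```

>>> drive_tool --pt "0 0 0 -8 0 0 0" --pt "0 0 0 -14 0 0 0" --pt "0 0 0 -12 0 0 0" --pt "0 0 0 -8 0 0 0" --pt "0 0 0 -5 0 0 0"

```text
time_s: 17.52
tcp_pos: [0.4516, 0.0058, 0.11]
ee_rot: [[-1.0, -0.0, -0.002], [-0.0, 1.0, -0.001], [0.002, -0.001, -1.0]]
wrist_force: [-0.2, 0.4, -0.1]
gripper_width: 0.117
gripper_force: 30.0
```

>>> drive_tool --pt "0 0 0 -5 0 0 0" --pt "0 0 0 -4 0 0 0" --pt "0 0 0 -3 0 0 0" --pt "0 0 0 -1 0 0 0" --pt "0 0 0 0 0 0 0"

```text
time_s: 17.93
tcp_pos: [0.4519, 0.0061, 0.0985]
ee_rot: [[-1.0, -0.001, 0.0], [-0.001, 1.0, -0.0], [-0.0, -0.0, -1.0]]
wrist_force: [0.9, -0.0, -0.1]
gripper_width: 0.118
gripper_force: 30.0
```

>>> drive_tool --pt "0 0 0 -0.8 0 0 0" --pt "0 0 0 0 0 0 0"

```text
time_s: 18.1
tcp_pos: [0.452, 0.0062, 0.098]
ee_rot: [[-1.0, -0.001, 0.001], [-0.001, 1.0, 0.0], [-0.001, 0.0, -1.0]]
wrist_force: [0.4, -0.2, -1.3]
gripper_width: 0.118
gripper_force: 30.0
```

>>> drive_tool --pt "0 0 0 -0.6 0 0 0" --pt "0 0 0 0 0 0 0"

```text
time_s: 18.27
tcp_pos: [0.4519, 0.0061, 0.0973]
ee_rot: [[-1.0, -0.001, 0.0], [-0.001, 1.0, 0.0], [-0.0, 0.0, -1.0]]
wrist_force: [-0.4, -0.2, -1.0]
gripper_width: 0.117
gripper_force: 30.0
```

>>> drive_tool --pt "0 0 0 -0.6 0 0 0" --pt "0 0 0 0 0 0 0"

```text
time_s: 18.43
tcp_pos: [0.452, 0.0062, 0.0968]
ee_rot: [[-1.0, -0.001, 0.0], [-0.001, 1.0, 0.0], [-0.0, 0.0, -1.0]]
wrist_force: [-0.8, -0.5, 0.2]
gripper_width: 0.114
gripper_force: 30.0
```

>>> drive_tool --pt "0 0 0 -0.4 0 0 0" --pt "0 0 0 0 0 0 0"

```text
time_s: 18.6
tcp_pos: [0.4521, 0.0062, 0.0968]
ee_rot: [[-1.0, -0.001, 0.001], [-0.001, 1.0, -0.0], [-0.001, -0.0, -1.0]]
wrist_force: [-1.5, 0.3, 4.7]
gripper_width: 0.114
gripper_force: 30.0
```

>>> drive_tool --pt "0 0 0 0.4 0 0 0" --pt "12 0 0 0 0 0 0" --pt "20 0 0 0 0 0 0" --pt "45 0 0 0 0 0 0" --pt "45 0 0 0 0 0 0"

```text
time_s: 19.02
tcp_pos: [0.4518, 0.0061, 0.0963]
ee_rot: [[-1.0, -0.001, -0.0], [-0.001, 1.0, -0.0], [0.0, -0.0, -1.0]]
wrist_force: [0.6, -0.2, 0.5]
gripper_width: 0.262
gripper_force: 0.0
```

>>> drive_tool --pt "45 0 0 0 0 0 0" --pt "45 0 0 4 0 0 0" --pt "45 0 0 20 0 0 0" --pt "45 0 0 35 0 0 0" --pt "45 0 0 30 0 0 0"

```text
time_s: 19.43
tcp_pos: [0.4516, 0.0059, 0.1868]
ee_rot: [[-1.0, -0.001, -0.001], [-0.001, 1.0, -0.001], [0.001, -0.001, -1.0]]
wrist_force: [0.7, 0.7, -0.0]
gripper_width: 0.446
gripper_force: 0.0
```

>>> drive_tool --pt "45 18 -9.5 0 0 0 0" --pt "45 26 -13.7 0 0 0 0" --pt "45 32 -17 0 0 0 0" --pt "45 34 -18 0 0 0 0" --pt "45 34 -18 0 0 0 0"

```text
time_s: 19.85
tcp_pos: [0.5971, -0.0709, 0.186]
ee_rot: [[-1.0, -0.001, 0.001], [-0.001, 1.0, 0.0], [-0.001, 0.0, -1.0]]
wrist_force: [0.9, 1.6, 0.9]
gripper_width: 0.451
gripper_force: 0.0
```

>>> drive_tool --pt "45 28 -14.8 0 0 0 0" --pt "45 18 -9.4 0 0 0 0" --pt "45 10 -5.3 0 0 0 0" --pt "45 0 0 0 0 0 0" --pt "45 0 0 0 0 0 0"

```text
time_s: 20.27
tcp_pos: [0.6517, -0.0999, 0.1848]
ee_rot: [[-1.0, 0.0, -0.001], [0.0, 1.0, 0.0], [0.001, 0.0, -1.0]]
wrist_force: [-0.1, 0.2, 0.3]
gripper_width: 0.451
gripper_force: 0.0
```

```bash
python3 w.py w5; python3 chk.py t4; python3 - <<'E'
from h import *
c=capture('scene');save(c,'s2');W=cloud(c)
k=(W[...,2]>.1)&(W[...,2]<.13)&(W[...,0]<.5)&(abs(W[...,1]+.03)<.18)&(W[...,0]>.4)
n,l,st,_=cv2.connectedComponentsWithStats(k.astype('u1'))
for i in range(1,n):
    if st[i,4]>10: w=W[l==i];print('scene',np.round(w.mean(0),4),w[:,2].max())
E
```

```text
[ 0.6517 -0.0999  0.1848] [[-0.0, -0.968, -0.251, 0.07], [1.0, -0.0, -0.0, -0.0], [0.0, -0.251, 0.968, -0.143], [0.0, 0.0, 0.0, 1.0]]
shank px [317 246  16  20 253] [ 0.6506 -0.0991  0.1022] top [ 0.6515 -0.099   0.1043]
shank px [149 251  21  18 266] [ 0.6549 -0.2177  0.0975] top [ 0.6555 -0.2185  0.0991]
[385 337   9   8  50] top [ 0.4587 -0.076   0.1222]
scene [ 0.461  -0.0727  0.1143] 0.12465472290889476
scene [0.4549 0.0073 0.1146] 0.12424383247931829
scene [0.4496 0.0863 0.1142] 0.12466745656500916
```

View pics/s2.png

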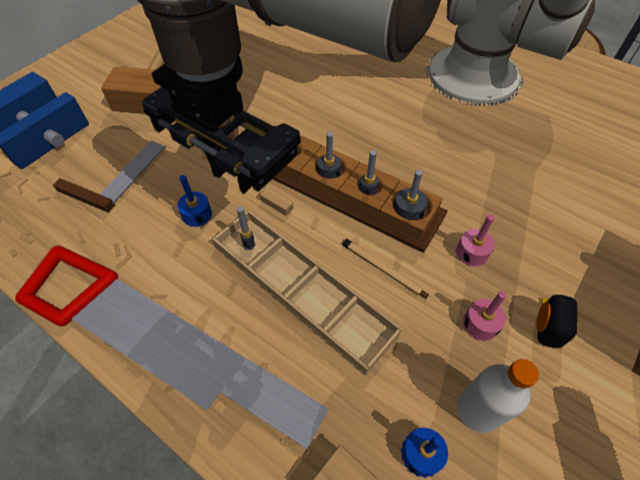

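Three saws stand upright in the rack at (330,150), (371,172) and (415,190). A is alone in the tray at (245,230), with the gripper above it.

>>> drive_tool --pt "45 0 0.4 -20 0 0 0" --pt "45 0 0 -32 0 0 0" --pt "45 0 0 -29 0 0 0" --pt "45 0 0 -16 0 0 0" --pt "45 0 0 -10 0 0 0"

```text
time_s: 20.83
tcp_pos: [0.6499, -0.0986, 0.0764]
ee_rot: [[-1.0, -0.001, -0.004], [-0.001, 1.0, 0.0], [0.004, 0.0, -1.0]]
wrist_force: [-0.3, 1.0, -0.3]
gripper_width: 0.452
gripper_force: 0.0
```

>>> drive_tool --pt "30 0 0 0 0 0 0" --pt "20 0 0 0 0 0 0" --pt "0 0 0 0 0 0 0" --pt "0 0 0 0 0 0 0" --pt "0 0 0 0 0 0 0"

```text
time_s: 21.25
tcp_pos: [0.6527, -0.0991, 0.0801]
ee_rot: [[-1.0, -0.001, 0.003], [-0.001, 1.0, 0.0], [-0.003, 0.0, -1.0]]
wrist_force: [-0.9, -0.6, 0.0]
gripper_width: 0.153
gripper_force: 0.0
```

>>> drive_tool --pt "0 0 0 0 0 0 0" --pt "0 0 0 0 0 0 0" --pt "0 0 0 0 0 0 0"

```text
time_s: 21.5
tcp_pos: [0.6526, -0.0992, 0.0799]
ee_rot: [[-1.0, -0.001, 0.002], [-0.001, 1.0, -0.0], [-0.002, -0.0, -1.0]]
wrist_force: [-0.4, 0.9, 4.4]
gripper_width: 0.116
gripper_force: 30.0
```

>>> drive_tool --pt "0 0 0 8 0 0 0" --pt "0 0 0 16 0 0 0" --pt "0 0 0 24 0 0 0" --pt "0 0 0 20 0 0 0" --pt "0 -10 0 12 0 0 0"

```text
time_s: 21.92
tcp_pos: [0.6438, -0.0994, 0.1609]
ee_rot: [[-1.0, -0.001, 0.004], [-0.001, 1.0, -0.001], [-0.004, -0.001, -1.0]]
wrist_force: [0.5, -0.3, 0.3]
gripper_width: 0.119
gripper_force: 30.0
```

>>> drive_tool --pt "0 -20 -6.1 0 0 0 0" --pt "0 -28 -8.6 0 0 0 0" --pt "0 -32 -9.8 0 0 0 0" --pt "0 -32 -9.8 0 0 0 0" --pt "0 -26 -8 0 0 0 0"

```text
time_s: 22.33
tcp_pos: [0.501, -0.1419, 0.1582]
ee_rot: [[-1.0, -0.0, -0.002], [-0.0, 1.0, 0.0], [0.002, 0.0, -1.0]]
wrist_force: [-0.1, -0.4, 0.1]
gripper_width: 0.117
gripper_force: 30.0
```

>>> drive_tool --pt "0 -18 -5.5 0 0 0 0" --pt "0 -12 -3.7 0 0 0 0" --pt "0 -6.2 -1.9 0 0 0 0" --pt "0 -4 -1.2 0 0 0 0" --pt "0 0 0 0 0 0 0"

```text
time_s: 22.75
tcp_pos: [0.4638, -0.1539, 0.1587]
ee_rot: [[-1.0, -0.001, 0.0], [-0.001, 1.0, -0.0], [-0.0, -0.0, -1.0]]
wrist_force: [0.6, 0.7, -0.6]
gripper_width: 0.119
gripper_force: 30.0
```

>>> drive_tool --pt "0 0 0 0 0 0 0" --pt "0 0 0 0 0 0 0"

```text
time_s: 22.92
tcp_pos: [0.4647, -0.1536, 0.1585]
ee_rot: [[-1.0, -0.001, 0.0], [-0.001, 1.0, -0.0], [-0.0, -0.0, -1.0]]
wrist_force: [0.7, 0.3, -0.5]
gripper_width: 0.117
gripper_force: 30.0
```

>>> drive_tool --pt "0 0 0 -8 0 0 0" --pt "0 0 0 -14 0 0 0" --pt "0 0 0 -6 0 0 0" --pt "0 0 0 0 0 0 0" --pt "0 0 0 0 0 0 0"

```text
time_s: 23.33
tcp_pos: [0.4637, -0.1538, 0.13]
ee_rot: [[-1.0, -0.001, -0.001], [-0.001, 1.0, -0.0], [0.001, -0.0, -1.0]]
wrist_force: [0.2, -0.8, 0.3]
gripper_width: 0.115
gripper_force: 30.0
```

```bash
python3 w.py w6
```

```text
[ 0.4637 -0.1538  0.13  ] [[-0.0, -0.968, -0.251, 0.07], [1.0, -0.0, -0.0, -0.0], [0.0, -0.251, 0.968, -0.143], [0.0, 0.0, 0.0, 1.0]]
shank px [594 249  46  24 677] [0.4488 0.0019 0.1019] top [0.4484 0.0012 0.115 ]
shank px [453 260  45  38 629] [ 0.4542 -0.0755  0.1114] top [ 0.4556 -0.074   0.1212]
shank px [ 292  265   62   33 1244] [ 0.4554 -0.1541  0.114 ] top [ 0.4537 -0.1538  0.1279]
```

View pics/w6.png

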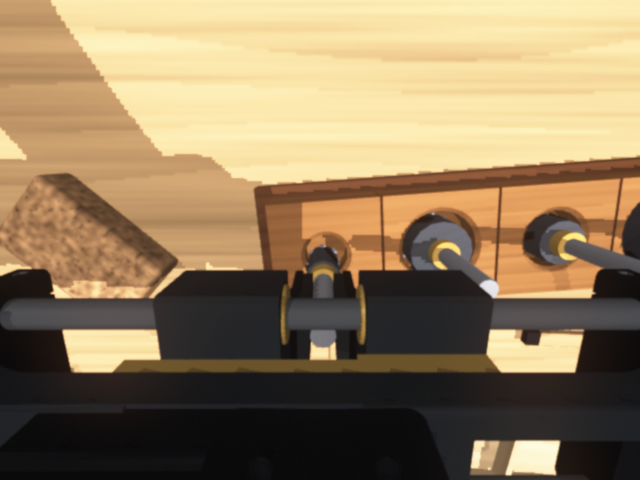

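A at (322,262) hangs upright over the small pocket at (325,250), in line with it. Lowering.

>>> drive_tool --pt "0 0 0 -8 0 0 0" --pt "0 0 0 -9 0 0 0" --pt "0 0 0 -7 0 0 0" --pt "0 0 0 -5 0 0 0" --pt "0 0 0 -3 0 0 0"

```text
time_s: 23.8
tcp_pos: [0.4631, -0.1538, 0.0974]
ee_rot: [[-1.0, -0.001, -0.002], [-0.001, 1.0, 0.0], [0.002, 0.0, -1.0]]
wrist_force: [-0.0, -0.4, -1.6]
gripper_width: 0.116
gripper_force: 30.0
```

>>> drive_tool --pt "0 0 0 -0.8 0 0 0" --pt "0 0 0 0 0 0 0"

```text
time_s: 23.97
tcp_pos: [0.4636, -0.1538, 0.0975]
ee_rot: [[-1.0, -0.001, -0.001], [-0.001, 1.0, -0.0], [0.001, -0.0, -1.0]]
wrist_force: [0.1, 0.3, -0.2]
gripper_width: 0.121
gripper_force: 30.0
```

>>> drive_tool --pt "0 0 0 -0.6 0 0 0" --pt "0 0 0 0 0 0 0"

```text
time_s: 24.13
tcp_pos: [0.4639, -0.1538, 0.0974]
ee_rot: [[-1.0, -0.001, 0.001], [-0.001, 1.0, -0.0], [-0.001, -0.0, -1.0]]
wrist_force: [-0.1, -0.5, -0.3]
gripper_width: 0.115
gripper_force: 30.0
```

>>> drive_tool --pt "0 0 0 -0.6 0 0 0" --pt "0 0 0 0 0 0 0"

```text
time_s: 24.3
tcp_pos: [0.4639, -0.1538, 0.0969]
ee_rot: [[-1.0, -0.001, 0.001], [-0.001, 1.0, -0.0], [-0.001, -0.0, -1.0]]
wrist_force: [0.0, 1.2, 0.9]
gripper_width: 0.114
gripper_force: 30.0
```

>>> drive_tool --pt "0 0 0 -0.4 0 0 0" --pt "0 0 0 0 0 0 0"

```text
time_s: 24.47
tcp_pos: [0.4641, -0.1538, 0.0968]
ee_rot: [[-1.0, -0.001, 0.001], [-0.001, 1.0, -0.0], [-0.001, -0.0, -1.0]]
wrist_force: [-1.1, 0.3, 4.9]
gripper_width: 0.117
gripper_force: 30.0
```

Firm floor contact. Releasing, retreating up and to the side.

>>> drive_tool --pt "0 0 0 0.4 0 0 0" --pt "12 0 0 0 0 0 0" --pt "20 0 0 0 0 0 0" --pt "45 0 0 0 0 0 0" --pt "45 0 0 0 0 0 0"

```text
time_s: 24.88
tcp_pos: [0.4634, -0.1538, 0.0962]
ee_rot: [[-1.0, -0.001, -0.001], [-0.001, 1.0, 0.0], [0.001, 0.0, -1.0]]
wrist_force: [0.0, -0.2, 0.5]
gripper_width: 0.263
gripper_force: 0.0
```

>>> drive_tool --pt "45 0 0 0 0 0 0" --pt "45 0 0 4 0 0 0" --pt "45 0 0 20 0 0 0" --pt "45 0 0 35 0 0 0" --pt "45 0 0 35 0 0 0"

```text
time_s: 25.3
tcp_pos: [0.4627, -0.1538, 0.1909]
ee_rot: [[-1.0, -0.001, -0.004], [-0.001, 1.0, -0.0], [0.004, -0.0, -1.0]]
wrist_force: [0.1, -0.0, 0.0]
gripper_width: 0.445
gripper_force: 0.0
```

>>> drive_tool --pt "45 0 -20 20 0 0 0" --pt "45 0 -35 0 0 0 0" --pt "45 0 -35 0 0 0 0" --pt "45 0 -35 0 0 0 0" --pt "45 0 -35 0 0 0 0"

```text
time_s: 25.72
tcp_pos: [0.4634, -0.3152, 0.2111]
ee_rot: [[-1.0, -0.001, 0.001], [-0.001, 1.0, -0.0], [-0.001, -0.0, -1.0]]
wrist_force: [1.0, -0.3, -0.5]
gripper_width: 0.448
gripper_force: 0.0
```

>>> drive_tool --pt "45 0 -35 0 0 0 0" --pt "45 0 -20 0 0 0 0" --pt "45 0 0 0 0 0 0" --pt "45 0 0 0 0 0 0"

```text
time_s: 26.05
tcp_pos: [0.4631, -0.3696, 0.21]
ee_rot: [[-1.0, 0.002, -0.001], [0.002, 1.0, 0.001], [0.001, 0.001, -1.0]]
wrist_force: [-0.6, 0.3, -0.4]
gripper_width: 0.451
gripper_force: 0.0
```

```bash
python3 chk.py t5
```

```text
[430 335  11   8  62] top [ 0.4642 -0.1557  0.1229]
[385 337   9   8  50] top [ 0.4585 -0.0759  0.1217]
[340 339   7   9  45] top [0.452  0.004  0.1219]
[294 341   8   9  48] top [0.4469 0.0841 0.1226]
```

View pics/t5.png

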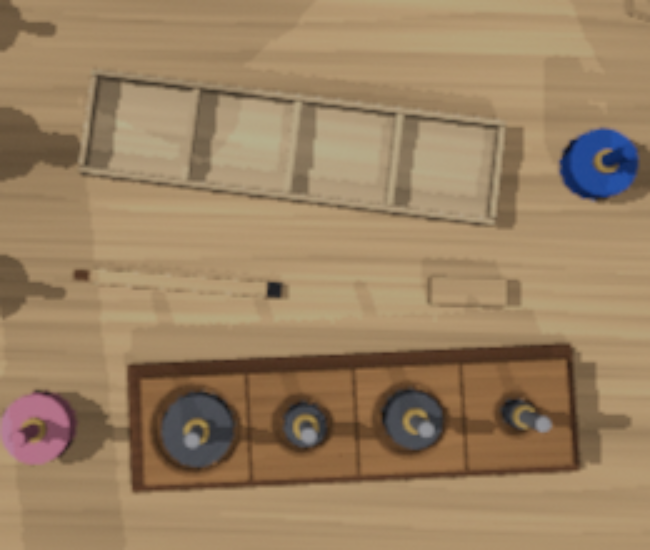

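All four saws stand upright in their pockets at (197,430), (304,425), (413,420) and (520,415), with tops at 122 mm as expected. The pencil and offcut are in place.

```bash
python3 -c "
from station import finish_job
print(finish_job())"
```

```text
the job is handed in; nothing more can be done
None
```

All four hole saws are upright on the floors of their matching pockets, put away largest to smallest in about 26 s; the pencil and offcut were left alone, and the job is handed in.

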